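Refit the spindle of the hand coffee grinder

ROBOT

A 6-joint arm with a two-finger parallel gripper is mounted at the origin on a cart in front of the work surface, level with it; the furniture and walls round the work are solid. World frame = base frame: x ahead of the robot, y to its left, z up, the work surface at z = 0. Lengths are in m, angles in rad, forces in N, time in s.
With the tool pointing down it reaches from about 0.25 to 0.725 m from the base axis. Payload 4 kg.
Tool frame: the origin (TCP) lies midway between the tips of the shut fingers; the grasp point (between the pads) lies 19 mm behind it; z points along the fingers, y is the line along which they close (so a half turn about z gives the same grasp; the last joint's range is limited). The gripper opens to 85 mm and grips with 20 to 120 N. Pads are 22 mm wide; open, the fingers measure 114 mm over their backs; the gripper's body (76 mm by 85 mm) begins 54 mm behind the grasp point. The pads swing forward as they close: fully open they stand 13 mm farther back than shut.
Start: joints at [1.349, 0.241, 0.005, 1.335, 0, 1.571], TCP at [0.11, 0.488, 0.231] pointing down, gripper open.
Joint ranges: [-2.72, 2.72], [-1.05, 1.87], [-1.09, 1.28], [-1.99, 2.15], [-1.42, 1.44], [-3.14, 3.14]. Speed limits (rad/s): [2.79, 2.79, 3.14, 3.14, 3.14, 3.14].

INTERFACE

Orientations are given as a unit quaternion [w, x, y, z].
In Python, from cell import ctrl, vision gives the robot as it stands.
- The arm moves only by the tool send_rows, never from a script. Its argument "series" is one flat list of numbers, 7 for each row, row after row: the shift along the tool's x, y, z in mm, then the turn, a rotation vector about the tool's x, y, z in rad, then the gripper's target within -1 to 1 (fully open at 1, half-way at 0, shut at -1). A call has 1 to 20 rows; each row shifts and turns the commanded pose from where the row before left it, along the tool's axes as they then stand; what a row does not reach is not made up. A row lasts 1/8 s, in which the tool goes at most 62.5 mm and 10.7 degrees, less where a joint would pass 70% of its speed; a pose out of reach is approached as far as the arm can. A call is refused whole if a number of a shift passes 62.5 or a number of a turn 0.188, either way. A call with a gripper value outside its range is refused whole. The fingers move at their own pace and stop on an object; "grip_force" is the grip in N (left out, the last holds). Time passes only in rows, so rows that do not move let the fingers close. It gives the time, the measured TCP pose, the force, the opening and the grip force at its end, in the units of the state.
- ctrl.observe(): the state, without advancing time (a new reading comes with each control period).
- vision.get_image(name): name is "side" or "top"; returns the picture (400x640x3 uint8, red, green, blue); there is no depth.
- vision.calibration(name): a dict with "intrinsics" (3x3 intrinsics, pixels), "R" (3x3) and "t" (3): a world point X has camera coordinates R X + t. Camera axes: x right, y down, z forward; pixel columns grow to the right and rows downward; lengths in m; the calibration is good to about 2 mm. A picture is of the moment at which its call begins. calibration takes no time and is no camera call.
- ctrl.sign_off(): hands the job in; it is judged then, once.
The state is a dict: "time_s": time; "q": joint angles; "qd": joint speeds; "joint_torque": joint torques, N m; "position": TCP position; "orientation": TCP orientation; "contact_force": force on the tool from outside, world axes, zero at the start; "moment": the same for the moment, N m; "opening": finger opening in m; "finger_force": force on a finger pad.
Only numpy, scipy, OpenCV 4.12 (cv2) and the standard library are available. Lean on these libraries where they do the work, as an engineer would, in place of code of your own. Each camera call takes 0.05 s, during which the arm holds its last target. There are 200 camera calls.

TASK

The hand coffee grinder has been stripped for cleaning. Take the steel spindle out of the wooden block and thread it straight down through the bridge bearing, the lower bearing and the loose burr underneath, turning it by feel until its flat tang drops into the burr's slot and its brass collar sits fully down on the bridge. Then swing the catch with the red peg over the collar as far as it goes; never force anything, and leave the cup, jigger and shot glass where they are.

Things in the scene. Friction and masses are not known exactly. Their poses are not given: they have to be found in the camera images.
- grinder: hand coffee grinder without its spindle, fixed: black foot 112 mm wide, dark steel burr chamber, clear hopper 88 mm wide (rim 96 mm high), aluminium bridge bar 30 x 100 x 8 mm along y on top. Origin: centre of its underside; z is the bore axis. On this axis lie three holes one above the other: bridge bearing, lower bearing, burr slot
- bridge_hole (a point): centre of the upper mouth of the bridge bearing (round, 17.6 mm wide, 8 mm deep, of which the upper 5 mm widen by 2.6 mm a side as a lead-in), 104 mm above the grinder's origin, same axes
- lower_hole (a point): centre of the upper mouth of the lower bearing (round, 17.6 mm wide, 8 mm deep, of which the upper 5 mm widen by 2.6 mm a side as a lead-in), 58 mm above the grinder's origin, in a bar along x inside the hopper
- burr_seat (a point): point of the grinder's axis 34 mm above its origin, at the top of the loose burr (26 x 24 x 20 mm, 60 g). It has a straight slot right through, 16.4 x 6.8 mm. The burr is not measured: it may lie 1 mm off the axis, and its slot lies anywhere within 52 degrees either way of the grinder's x axis, to be found by feel. It stays put under a light push and turns along once the tang is in
- spindle_head (a point): steel spindle, 160 g, 138 mm long, standing upright in the wooden block. This is the centre of its square head, 16 x 16 x 42 mm, to be gripped here or higher (flats face its x and y). z points up along the spindle, x along the width of the tang at its tip; tip 117 mm below this point, collar underside 33 mm below, head top 21 mm above
- spindle_collar (a point): centre of the underside of the brass collar (32 mm wide, 4 mm thick); a waist 12 mm thick, 8 mm high joins it to the head. Below it are 84 mm of shaft: 59 mm round, 16 mm thick, a 7 mm cone, then an 18 mm long flat tang, 14.6 mm wide along x, 5 mm thick. Home, the collar rests on the bridge; while the tang stands on the burr at a wrong angle, the collar stays about 11 mm above it
- spindle_tip (a point): centre of the spindle's lower end face. The lowest 3 mm of the tang are a round nose (3 mm wide at the end, 5 mm at its top), which finds the slot before the tang can enter; home, the tip is 14 mm deep in the burr
- block: fixed wooden block, 55 x 125 x 60 mm, origin under its centre. The spindle stands at y = -33 mm in a hole 16.8 mm wide and 50 mm deep, where it may lean a little; at y = +36 mm a fixed cleaning brush stands up to 127 mm height
- catch (a joint): angle of the steel swing catch on the bridge: 0 parked, 1.0 shut (stop). Turns anticlockwise seen from above about an upright pivot at (0, -32) mm in the grinder's frame; stays where it is left; takes about 1 N at the peg. Its arm, 109 to 114 mm high, goes over the spindle's collar and only passes when that is down
- catch_peg (a point): middle of the red peg on the catch's tail, 9.6 mm thick, 13 mm high, top 122 mm high, 36 mm from the pivot. Parked it stands at (-35, -40) mm in the grinder's frame, shut at (-12, -66) mm. Push it sideways with closed fingers
- cup: white espresso cup, 58 x 87 x 56 mm, bystander; origin under its centre
- jigger: steel double jigger, 47 mm wide, 94 mm high, bystander; origin under its centre
- shot: clear shot glass, 48 mm wide, 61 mm high, bystander; origin under its centre

How it is judged:
On the way, in this order (a step that is already met when the one before it is completed fails the run):
1. the spindle's tip is through the bridge and in the lower bearing (horizontal distance between spindle_tip and grinder below 0.004 m and z of spindle_tip in the frame of grinder below 0.056 m), for 0.1 s.
2. the spindle is home: collar down on the bridge, tip in the burr (horizontal distance between spindle_collar and bridge_hole below 0.004 m and z of spindle_collar in the frame of bridge_hole below 0.0025 m and angle between the z axis of spindle_head and the z axis of grinder, either way round below 0.06 rad), for 0.2 s.
3. the catch is swung over the collar (value of joint catch above 0.88 rad), for 0.2 s.
At the end, for the whole second after the job is handed in: the spindle stands in the grinder with its collar within 2.5 mm of the bridge and 4 mm of the axis, upright within 0.06 rad, and the catch is at 0.88 rad or more and at rest (all of step 2 and value of joint catch above 0.88 rad and velocity of joint catch below 0.05 rad/s); the robot touches nothing.
It fails at once if the grinder (with its bearings, burr and catch) is loaded with more than 25 N (contact force between grinder and anything else above 25 N).
It fails at once if the cup, jigger or shot glass is moved by more than 20 mm (distance of any of cup, jigger, shot from where it was at the start of the episode above 0.02 m).
It also fails if it takes over 67 s, if anything falls off the work surface, if the arm or the gripper's body presses on something with over 40 N, if the wrist force passes 120 N, or if a joint passes its speed limit or range.

## Working session

There is one attempt and no reset: what is moved stays moved. The work goes in short steps, Python scripts to look and compute and a tool call to move; the robot and the scene stay as the last step left them, time stands still between calls to the robot, and variables do not carry over. Pictures are saved under pics/ and viewed, at most 10 in all, crops included, and the job is handed in when it is done.

Besides the shell and the picture viewer there is one more tool, called after ">>>" in YAML: its name, and indented under it one key for each argument. send_rows: Moves the arm, as the interface text tells. Its arguments: {"type":"object","properties":{"series":{"type":"array","items":{"type":"number"}},"grip_force":{"type":"number"}},"required":["series"]}

```bash
mkdir -p pics; ls; python3 - <<'E'
from cell import ctrl, vision
import cv2
for n in("side","top"):
    im=vision.get_image(n); cv2.imwrite(f"pics/{n}0.png",cv2.cvtColor(im,cv2.COLOR_RGB2BGR))
    c=vision.calibration(n); print(n,c)
print(ctrl.observe())
E
```

```text
pics
side {'intrinsics': array([[418.56954908,   0.        , 320.56530381],
       [  0.        , 418.56954908, 200.80178464],
       [  0.        ,   0.        ,   1.        ]]), 'R': array([[ 0.84964456, -0.52710293, -0.01632846],
       [-0.22961425, -0.34188973, -0.91125666],
       [ 0.47474353,  0.77799352, -0.41151509]]), 't': array([-0.44405894,  0.21621329,  0.98242929])}
top {'intrinsics': array([[463.15775244,   0.        , 313.89207997],
       [  0.        , 463.15775244, 202.19263339],
       [  0.        ,   0.        ,   1.        ]]), 'R': array([[-0.01926612, -0.9997986 , -0.00561875],
       [-0.99714752,  0.01962462, -0.07288144],
       [ 0.07297703,  0.00419858, -0.99732478]]), 't': array([0.01552514, 0.52861441, 1.56298773])}
{'time_s': 0.1, 'q': array([ 1.34898692e+00,  2.41297877e-01,  3.83298927e-03,  1.33520969e+00,
       -8.23417856e-06,  1.57079968e+00]), 'qd': array([ 0.00061009, -0.00096139,  0.00354402, -0.00028268, -0.00121798,
        0.00180551]), 'joint_torque': array([ 3.86898037e-04, -3.73138297e+01,  2.53009504e+01,  1.08364387e-02,
        6.70256213e-05,  2.10845272e-06]), 'position': array([0.10987194, 0.48718224, 0.23051194]), 'orientation': array([-9.98467175e-05,  1.10679109e-01,  9.93855751e-01, -9.33811896e-04]), 'contact_force': array([ 0.08573856, -0.12882011, -0.82206043]), 'moment': array([0.00838168, 0.00460793, 0.03484715]), 'finger_force': 0.0, 'opening': 0.08508843643906999}
```

View pics/side0.png

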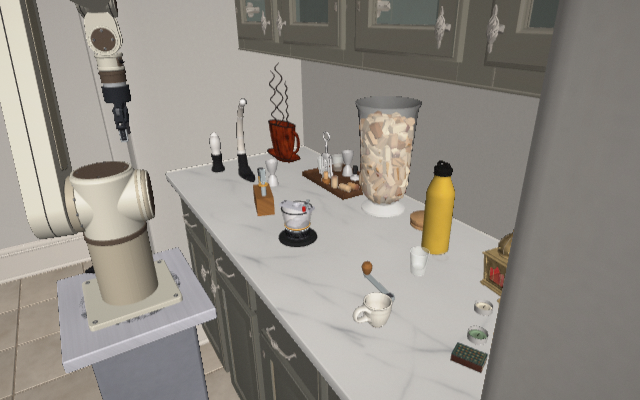

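View pics/top0.png

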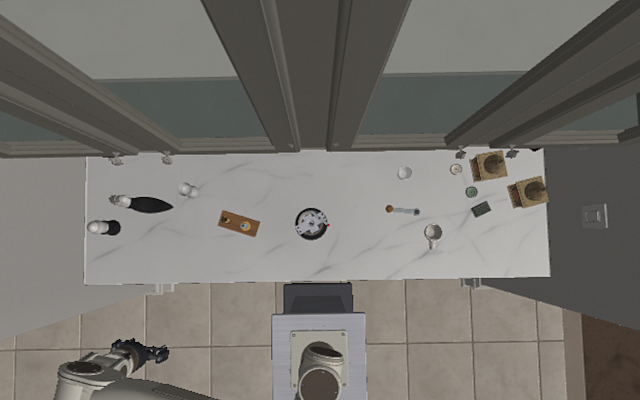

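The side view shows the grinder at about (298,225), the block at (263,200) and the jigger at (271,175). The top view shows the grinder at (311,224), the block at (239,223), the jigger at (188,190), the shot glass at (404,173) and the cup at (432,232). I'll enlarge the work area next.

```bash
python3 - <<'E'
import cv2, numpy as np
t=cv2.imread("pics/top0.png"); s=cv2.imread("pics/side0.png")
a=cv2.resize(t[200:245,212:262],None,fx=8,fy=8,interpolation=cv2.INTER_CUBIC) # 400x360
b=cv2.resize(t[200:245,287:337],None,fx=8,fy=8,interpolation=cv2.INTER_CUBIC)
cv2.imwrite("pics/topc.png",np.hstack([a,b]))
cv2.imwrite("pics/sidec.png",cv2.resize(s[160:250,245:325],None,fx=6.5,fy=6.5,interpolation=cv2.INTER_CUBIC))
E
```

```text
(no output)
```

View pics/topc.png

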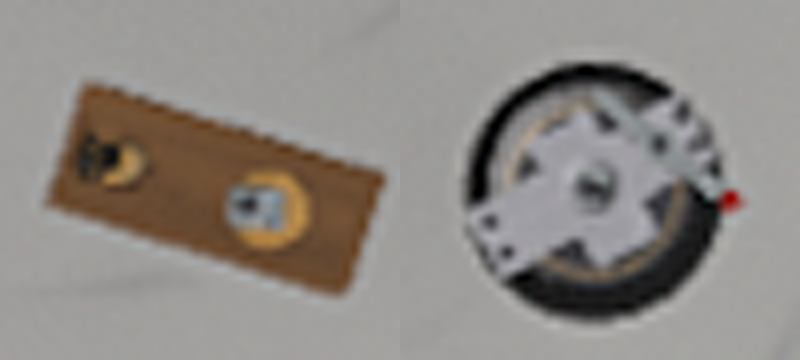

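View pics/sidec.png

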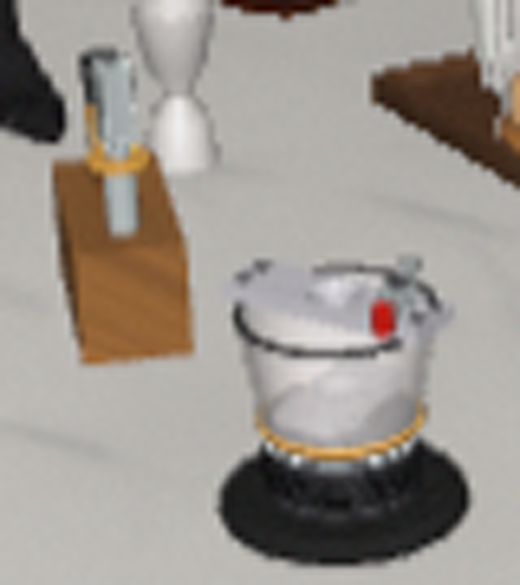

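The top crop shows the block top with corners (85,80), (385,177), (345,297) and (45,205). The brush is at the left end. The spindle collar is at (268,210) and the head top at about (248,208). The bridge hole is at (596,186), the red peg at (730,201), and the foot spans x 466–723 and y 62–322. In the side crop the collar is at (119,158), the head top at (108,58), the peg at (383,320), and the foot spans x 220–470 with its bottom at 565.

```bash
cat > h.py <<'E'
import numpy as np
from cell import ctrl, vision
from scipy.optimize import least_squares
C={n:vision.calibration(n) for n in("side","top")}
def proj(n,X):
    c=C[n]; p=(c["R"]@np.asarray(X,float).T).T+c["t"]; p=p@c["intrinsics"].T; return p[...,:2]/p[...,2:]
def rz(a): return np.array([[np.cos(a),-np.sin(a),0],[np.sin(a),np.cos(a),0],[0,0,1]])
def T(u,v): return (212+(u+.5)/8-.5,200+(v+.5)/8-.5)      # left part of top crop
def G(u,v): return (287+(u-400+.5)/8-.5,200+(v+.5)/8-.5)  # right part
def S(u,v): return (245+(u+.5)/6.5-.5,160+(v+.5)/6.5-.5)
def fit(obs,x0,free=3):
    def place(p,L): return rz(p[2])@np.array(L)/1e3+[p[0],p[1],0]
    f=lambda p:np.concatenate([proj(n,place(p,L)[None])[0]-m for n,m,L in obs])
    r=least_squares(f,x0,loss="soft_l1"); return r.x,f(r.x).reshape(-1,2)
E
cat > m.py <<'E'
from h import *
np.set_printoptions(precision=4,suppress=True)
h=27.5;w=62.5
# block: image up-left corner = (+x,+y)
blk=[("top",T(85,80),(h,w,60)),("top",T(385,177),(h,-w,60)),("top",T(345,297),(-h,-w,60)),("top",T(45,205),(-h,w,60)),
 ("side",S(53,163),(-h,w,60)),("side",S(82,248),(-h,-w,60)),("side",S(187,238),(h,-w,60)),("side",S(82,362),(-h,-w,0)),("side",S(190,352),(h,-w,0))]
p,r=fit(blk,[.4,.22,-.3]);print("block",p,"\n",r)
print("spindle from block",rz(p[2])@[0,-.033,0]+[p[0],p[1],0])
def tri(obs):
    f=lambda X:np.concatenate([proj(n,X[None])[0]-m for n,m in obs]); r=least_squares(f,[.4,.2,.1]);return r.x,r.fun
print("collar top",tri([("top",T(268,210)),("side",S(119,158))]))
print("head top",tri([("top",T(248,208)),("side",S(108,58))]))
for nm,z in(("collar",.098),("head",.148)):
  for n,m in ((("top",T(268,210)),("side",S(119,158))) if nm=="collar" else (("top",T(248,208)),("side",S(108,58)))):
    q=least_squares(lambda x:proj(n,np.array([[x[0],x[1],z]]))[0]-m,[.4,.2]).x; print(nm,n,q)
g=[("top",G(596,186),(0,0,104)),("top",G(730,201),(-35,-40,122)),("top",G(470,208),(15,50,104)),("top",G(507,283),(-15,50,104)),
 ("side",S(383,320),(-35,-40,115.5))]
p,r=fit(g,[.4,0,.5]);print("grinder",p,"\n",r)
a=np.linspace(0,6.28,90); 
F=np.c_[56*np.cos(a),56*np.sin(a),0*a]/1e3+[p[0],p[1],.004]
for n,(ox,oy,s) in(("top",(287-50,200,8)),("side",(245,160,6.5))):
    e=(proj(n,F)+.5-[ox,oy])*s-.5; print(n,"foot extents",e.min(0),e.max(0))
for L in((0,0,104),(15,50,104),(-15,50,104),(-15,-50,104),(15,-50,104),(0,0,96)):
    X=rz(p[2])@np.array(L)/1e3+[p[0],p[1],0]; print(L,((proj("side",X[None])[0]+.5-[245,160])*6.5-.5),((proj("top",X[None])[0]+.5-[237,200])*8-.5))
E
python3 m.py
```

```text
block [ 0.4609  0.2593 -0.3279] 
 [[ 0.3241  0.0602]
 [-1.5168 -0.6586]
 [-1.6956  0.1655]
 [ 0.0706  0.1962]
 [ 0.1397  0.0787]
 [-1.0838  1.4396]
 [ 0.1784  1.1323]
 [ 0.4078  0.9858]
 [ 0.8786  0.5739]]
spindle from block [0.4502 0.2281 0.    ]
collar top (array([0.4506, 0.2294, 0.0969]), array([-0.0313,  0.074 ,  0.0788, -0.0028]))
head top (array([0.4497, 0.2294, 0.1491]), array([-0.1087,  0.2582,  0.2798, -0.0097]))
collar top [0.4508 0.2291]
collar side [0.4493 0.2269]
head top [0.4505 0.2293]
head side [0.4501 0.2327]
grinder [0.4579 0.015  0.5253] 
 [[ 0.0594 -0.5424]
 [-0.3083  0.3097]
 [ 0.1207  0.7699]
 [ 0.3019 -0.6208]
 [-0.146  -0.2035]]
top foot extents [468.9051  58.5305] [729.4124 319.2531]
side foot extents [225.9634 438.8862] [478.185 562.18 ]
(0, 0, 104) [343.5085 293.9193] [596.4752 181.6608]
(15, 50, 104) [263.9194 260.1934] [470.9657 214.1588]
(-15, 50, 104) [226.6248 285.6683] [509.4152 278.0336]
(-15, -50, 104) [427.8331 329.6519] [721.8721 149.1919]
(15, -50, 104) [462.3565 302.309 ] [683.2292  85.6266]
(0, 0, 96) [344.2343 310.7692] [596.704  182.2464]
```

```bash
python3 - <<'E'
import cv2, numpy as np
t=cv2.imread("pics/top0.png"); s=cv2.imread("pics/side0.png")
a=cv2.resize(t[216:236,235:255],(400,400),interpolation=cv2.INTER_CUBIC)
b=cv2.resize(s[164:196,252:272],(375,600),interpolation=cv2.INTER_CUBIC)
a=np.vstack([a,np.zeros((200,400,3),np.uint8)])
cv2.imwrite("pics/head.png",np.hstack([a,b]))
E
```

```text
(no output)
```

View pics/head.png

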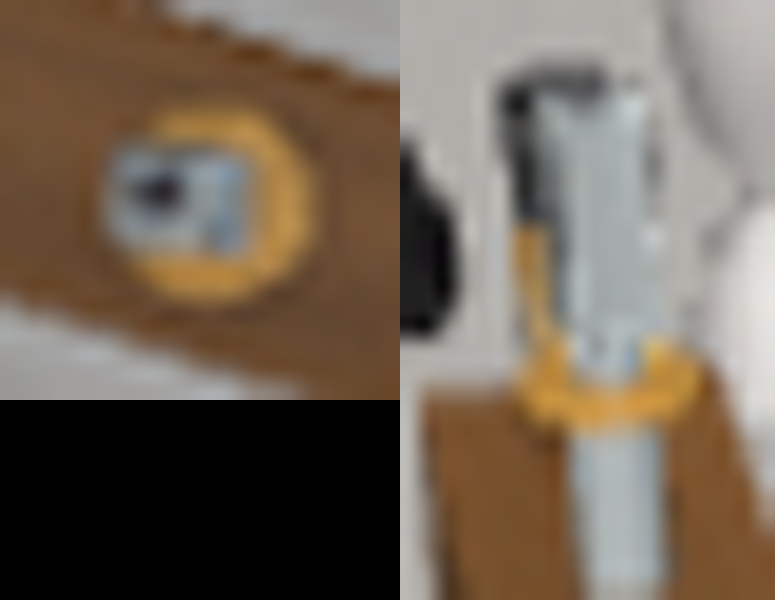

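The enlarged head shows the square head aligned at roughly −10 to −15° yaw, standing upright at about (0.450, 0.229). The dark and brass part behind it in the side view is the brush. Now I'll move above it.

>>> send_rows:
  series: [-39,-17.7,0,0,0,0,1,-39,-17.7,0,0,0,0,1,-39,-17.7,0,0,0,0,1,-39,-17.7,0,0,0,0,1,-39,-17.7,0,0,0,0,1,-39,-17.7,0,0,0,0,1,-39,-17.7,0,0,0,0,1,-39,-17.7,0,0,0,0,1,-39,-17.7,0,0,0,0,1,-39,-17.7,0,0,0,0,1,0,0,0,0,0,0.18,1,0,0,0,0,0,0.18,1,0,0,0,0,0,0.18,1,0,0,0,0,0,0.18,1,0,0,0,0,0,0.18,1,0,0,0,0,0,0.18,1,0,0,0,0,0,0.18,1,0,0,0,0,0,0.18,1,0,0,0,0,0,0.12,1]
  grip_force: 30

```text
time_s: 2.48
position: [0.4511, 0.2291, 0.2307]
orientation: [-0.0, 0.779, 0.627, -0.001]
contact_force: [-0.2, -0.1, -0.1]
opening: 0.0855
finger_force: 0.0
```

```bash
cat >> h.py <<'E'
from scipy.spatial.transform import Rotation as Rn
def st(): 
    o=ctrl.observe(); w,x,y,z=o["orientation"]; R=Rn.from_quat([x,y,z,w]); M=R.as_matrix()
    print("t",round(o["time_s"],2),"p",np.round(o["position"]*1e3,1),"ax,ay deg",np.round(np.degrees([np.arctan2(M[1,0],M[0,0]),np.arctan2(M[1,1],M[0,1])]),2),"z",np.round(M[:,2],4),
      "F",np.round(o["contact_force"],2),"M",np.round(o["moment"],2),"op",round(o["opening"]*1e3,1),"q",np.round(o["q"],3)); return o,M
def to(x,y,z,yaw_y=None,corr=True):
    """tool shift mm and turn rotvec to world TCP (mm), tool vertical, tool y at azimuth yaw_y deg"""
    o,M=st(); d=M.T@(np.array([x,y,z])-o["position"]*1e3)
    print("shift",np.round(d,2))
    if yaw_y is not None:
        a=np.radians(yaw_y); Y=np.array([np.cos(a),np.sin(a),0]);Z=np.array([0,0,-1]);X=np.cross(Y,Z)
        print("turn",np.round(Rn.from_matrix(M.T@np.c_[X,Y,Z]).as_rotvec(),4))
E
python3 -c "
from h import *
to(450.2,229,117,-12)"
```

```text
t 2.48 p [451.1 229.1 230.7] ax,ay deg [ 77.66 -12.34] z [-1.2e-03 -6.0e-04 -1.0e+00] F [-0.24 -0.06 -0.08] M [-0.02  0.01 -0.03] op 85.5 q [ 0.47   0.254  0.021  1.339 -0.     2.256]
shift [ -0.21  -0.79 113.74]
turn [-0.001   0.0009 -0.0058]
```

>>> send_rows:
  series: [0,-0.8,25,0,0,0,1,0,0,25,0,0,0,1,0,0,25,0,0,0,1,0,0,25,0,0,0,1,0,0,13.7,0,0,0,1,0,0,0,0,0,0,-0.6,0,0,0,0,0,0,-0.6,0,0,0,0,0,0,-0.6,0,0,0,0,0,0,-1,0,0,0,0,0,0,-1,0,0,0,0,0,0,-1,0,0,0,0,0,0,-1,0,0,0,0,0,0,-1,0,0,0,0,0,0,-1]
  grip_force: 50

```text
time_s: 4.22
position: [0.4509, 0.2297, 0.1183]
orientation: [-0.0, 0.778, 0.629, 0.0]
contact_force: [-2.1, 0.0, 5.7]
opening: 0.0151
finger_force: 50.4
```

```bash
python3 -c "
from h import *
o,M=st();print(o['finger_force'])"
```

```text
t 4.22 p [450.9 229.7 118.3] ax,ay deg [ 77.92 -12.08] z [ 7.e-04  7.e-04 -1.e+00] F [-2.05  0.01  5.65] M [0.06 0.51 0.03] op 15.1 q [ 0.471  0.331 -0.179  1.06   0.     2.253]
50.3804612159729
```

>>> send_rows:
  series: [0,0,-5,0,0,0,-1,0,0,-10,0,0,0,-1,0,0,-15,0,0,0,-1,0,0,-20,0,0,0,-1,0,0,-20,0,0,0,-1,0,0,-20,0,0,0,-1,0,0,-20,0,0,0,-1,0,0,-20,0,0,0,-1,0,0,0,0,0,0,-1,0,0,0,0,0,0,-1]

```text
time_s: 5.48
position: [0.4504, 0.2292, 0.2472]
orientation: [0.0, 0.778, 0.629, -0.0]
contact_force: [-0.3, 0.1, -1.9]
opening: 0.0146
finger_force: 49.5
```

```bash
python3 - <<'E'
from h import *
import cv2
to(456.7,16.3,248,-12)
s=cv2.cvtColor(vision.get_image("side"),cv2.COLOR_RGB2BGR);t=cv2.cvtColor(vision.get_image("top"),cv2.COLOR_RGB2BGR)
cv2.imwrite("pics/s1.png",s);cv2.imwrite("pics/t1.png",t)
X=np.array([[.451,.2295,z] for z in(.14,.224,.257)]);p=proj("side",X);print(p,proj("top",X))
u,v=np.round(p[1]).astype(int)
cv2.imwrite("pics/s1c.png",cv2.resize(s[v-30:v+35,u-30:u+30],(540,585),interpolation=cv2.INTER_CUBIC));print(u,v)
E
```

```text
t 5.47 p [450.4 229.2 247.2] ax,ay deg [ 77.91 -12.09] z [-6.e-04 -6.e-04 -1.e+00] F [-0.3   0.11 -1.92] M [-0.05 -0.01  0.01] op 14.6 q [ 0.471  0.246  0.053  1.379 -0.     2.253]
shift [-206.82   50.77   -0.66]
turn [-0.0005  0.0007 -0.0016]
[[262.06764356 171.1336828 ]
 [260.04395287 145.36007603]
 [259.21877535 134.85066319]] [[242.88693619 225.45839522]
 [238.39677219 224.81303745]
 [236.47923413 224.53743547]]
260 145
```

View pics/s1c.png

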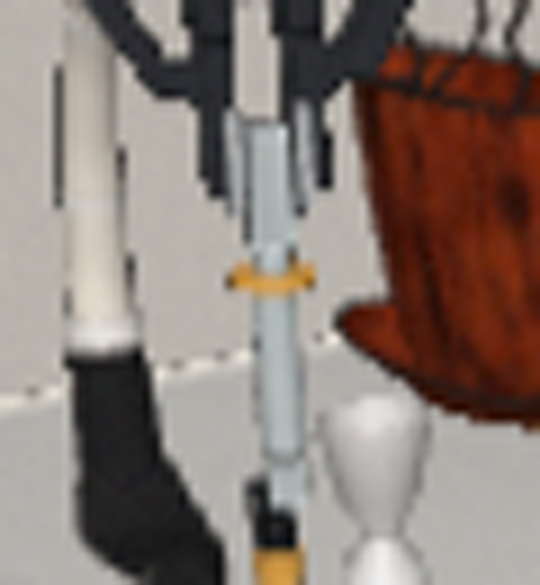

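The crop shows the spindle held upright. The collar is at (272,275) and the wide tang at (290,480) is seen nearly face-on, so the tang runs along the closing line. Next I'll carry it over the bridge.

>>> send_rows:
  series: [-20,5,0,0,0,0,-1,-35,8.5,0,0,0,0,-1,-35,8.5,0,0,0,0,-1,-35,8.5,0,0,0,0,-1,-35,8.5,0,0,0,0,-1,-30,7.5,0,0,0,0,-1,-16.8,4.2,0,0,0,0.1,-1,0,0,6,0,0,0.1,-1,0,0,0,0,0,0,-1,0,0,0,0,0,0,-1]

```text
time_s: 6.82
position: [0.4567, 0.0168, 0.2413]
orientation: [-0.0, 0.836, 0.549, -0.0]
contact_force: [0.4, 1.0, -2.1]
opening: 0.0153
finger_force: 49.3
```

```bash
python3 - <<'E'
from h import *
import cv2
to(456.7,16.3,231,-24)
s=cv2.cvtColor(vision.get_image("side"),cv2.COLOR_RGB2BGR);t=cv2.cvtColor(vision.get_image("top"),cv2.COLOR_RGB2BGR)
cv2.imwrite("pics/s2.png",s);cv2.imwrite("pics/t2.png",t)
X=np.array([[.4567,.0163,z] for z in(.133,.150,.217,.104)]);p=proj("side",X);print(p,proj("top",X))
a=cv2.resize(s[175:245,265:330],(520,560),interpolation=cv2.INTER_CUBIC)
b=cv2.resize(t[203:243,296:326],(270,360),interpolation=cv2.INTER_CUBIC)
cv2.imwrite("pics/c2.png",np.hstack([a,np.vstack([b,np.zeros((200,270,3),np.uint8)])]))
E
```

```text
t 6.83 p [456.7  16.8 241.3] ax,ay deg [ 66.55 -23.45] z [-9.e-04 -1.e-04 -1.e+00] F [ 0.36  0.99 -2.09] M [ 0.01 -0.02  0.  ] op 15.3 q [ 0.037  0.152 -0.08   1.34  -0.     2.017]
shift [-0.45  0.17 10.3 ]
turn [-0.0008  0.0004  0.0097]
[[296.40674712 195.22367277]
 [296.15879384 189.55227345]
 [295.15147597 166.51203886]
 [296.82287768 204.74176629]] [[310.62734316 222.39412725]
 [310.55850621 222.23422894]
 [310.27073759 221.56578391]
 [310.74116176 222.65851145]]
```

View pics/c2.png

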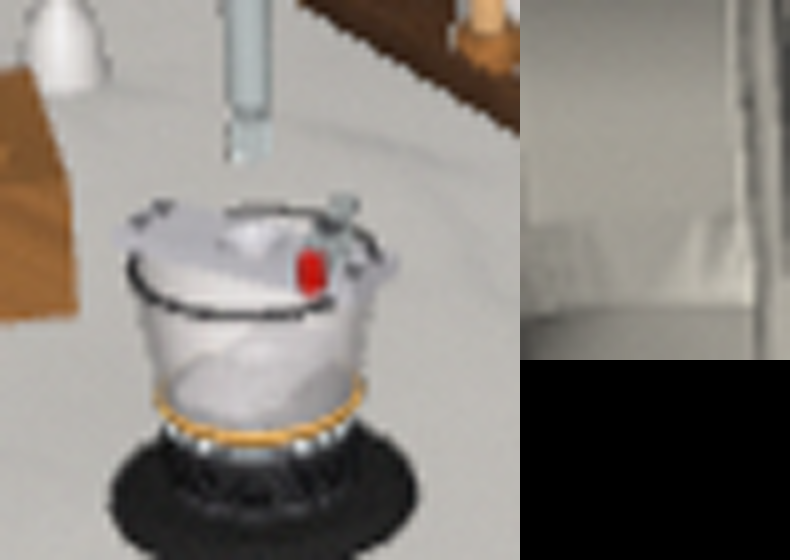

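The side crop shows the tang wide at (250,140), just above the bridge hole at about (250,237), with the peg at (312,272). The top camera is blocked by the arm. I'll lower it gently.

>>> send_rows:
  series: [0,0,11,0,0,0,-1,0,0,11,0,0,0,-1,0,0,5,0,0,0,-1,0,0,2,0,0,0,-1,0,0,2,0,0,0,-1,0,0,2,0,0,0,-1,0,0,2,0,0,0,-1,0,0,0,0,0,0,-1]

```text
time_s: 7.92
position: [0.4569, 0.0166, 0.2065]
orientation: [-0.0, 0.837, 0.548, -0.0]
contact_force: [-0.4, -0.6, -1.3]
opening: 0.0154
finger_force: 49.4
```

```bash
python3 -c "
from h import *
st()"
```

```text
t 7.92 p [456.9  16.6 206.5] ax,ay deg [ 66.45 -23.55] z [-2.e-04 -0.e+00 -1.e+00] F [-0.4  -0.65 -1.26] M [ 0.   -0.05  0.01] op 15.4 q [ 0.036  0.17  -0.15   1.251 -0.     2.018]
```

>>> send_rows:
  series: [0,0,2,0,0,0,-1,0,0,2,0,0,0,-1,0,0,2,0,0,0,-1,0,0,0,0,0,0,-1]

```text
time_s: 8.43
position: [0.4568, 0.0166, 0.2004]
orientation: [-0.0, 0.837, 0.548, -0.0]
contact_force: [-0.5, 0.0, -3.0]
opening: 0.0153
finger_force: 49.4
```

```bash
python3 -c "
from h import *
st()"
```

```text
t 8.43 p [456.8  16.6 200.4] ax,ay deg [ 66.45 -23.55] z [-5.e-04 -0.e+00 -1.e+00] F [-0.49  0.   -3.04] M [ 0.01 -0.02 -0.  ] op 15.3 q [ 0.036  0.173 -0.162  1.236 -0.     2.018]
```

>>> send_rows:
  series: [0,0,3,0,0,0,-1,0,0,3,0,0,0,-1,0,0,3,0,0,0,-1,0,0,2,0,0,0,-1,0,0,2,0,0,0,-1,0,0,2,0,0,0,-1,0,0,0,0,0,0,-1]

```text
time_s: 9.3
position: [0.4569, 0.0166, 0.1855]
orientation: [-0.0, 0.837, 0.548, -0.0]
contact_force: [0.1, -0.9, -1.6]
opening: 0.0152
finger_force: 49.4
```

```bash
python3 -c "
from h import *
st()"
```

```text
t 9.3 p [456.9  16.6 185.5] ax,ay deg [ 66.45 -23.55] z [-3.e-04 -0.e+00 -1.e+00] F [ 0.05 -0.88 -1.62] M [-0.02 -0.01  0.01] op 15.2 q [ 0.036  0.183 -0.19   1.198 -0.     2.018]
```

>>> send_rows:
  series: [0,0,1.5,0,0,0,-1,0,0,1.5,0,0,0,-1,0,0,1.5,0,0,0,-1,0,0,1.5,0,0,0,-1,0,0,1.5,0,0,0,-1,0,0,0,0,0,0,-1]

```text
time_s: 10.05
position: [0.4567, 0.0168, 0.1778]
orientation: [-0.0, 0.836, 0.548, -0.0]
contact_force: [-0.3, 1.6, -3.1]
opening: 0.0153
finger_force: 49.4
```

```bash
python3 -c "
from h import *
st()"
```

```text
t 10.05 p [456.7  16.8 177.8] ax,ay deg [ 66.46 -23.54] z [-7.e-04  3.e-04 -1.e+00] F [-0.25  1.62 -3.1 ] M [0.44 0.24 0.02] op 15.3 q [ 0.036  0.189 -0.204  1.178  0.     2.018]
```

>>> send_rows:
  series: [0.34,-0.47,0,0,0,0,-1,0,0,0,0,0,0,-1,0,0,0,0,0,0,-1]

```text
time_s: 10.42
position: [0.4567, 0.017, 0.1781]
orientation: [0.0, 0.837, 0.548, -0.0]
contact_force: [0.2, 1.1, -2.4]
opening: 0.0149
finger_force: 49.4
```

```bash
python3 -c "
from h import *
st()"
```

```text
t 10.43 p [456.7  17.  178.1] ax,ay deg [ 66.45 -23.55] z [ 0.e+00 -3.e-04 -1.e+00] F [ 0.16  1.13 -2.44] M [ 0.15  0.15 -0.04] op 14.9 q [ 0.037  0.188 -0.204  1.178 -0.     2.019]
```

>>> send_rows:
  series: [0.12,-0.49,0,0,0,0,-1,0,0,0,0,0,0,-1,0,0,1.5,0,0,0,-1,0,0,1.5,0,0,0,-1,0,0,1.5,0,0,0,-1,0,0,1.5,0,0,0,-1,0,0,0,0,0,0,-1]

```text
time_s: 11.3
position: [0.4562, 0.0174, 0.1719]
orientation: [-0.0, 0.837, 0.548, -0.0]
contact_force: [0.0, 0.7, -1.8]
opening: 0.0151
finger_force: 49.4
```

```bash
python3 -c "
from h import *
st()"
```

```text
t 11.3 p [456.2  17.4 171.9] ax,ay deg [ 66.45 -23.55] z [-4.e-04 -0.e+00 -1.e+00] F [ 0.    0.67 -1.84] M [-0.02 -0.02  0.03] op 15.1 q [ 0.038  0.192 -0.216  1.163 -0.     2.02 ]
```

>>> send_rows:
  series: [0,0,1.5,0,0,0,-1,0,0,1.5,0,0,0,-1,0,0,1.5,0,0,0,-1,0,0,1.5,0,0,0,-1,0,0,1.5,0,0,0,-1,0,0,1.5,0,0,0,-1,0,0,1.5,0,0,0,-1,0,0,1.5,0,0,0,-1,0,0,1.5,0,0,0,-1,0,0,0,0,0,0,-1]

```text
time_s: 12.55
position: [0.4562, 0.0174, 0.1585]
orientation: [-0.0, 0.837, 0.548, -0.0]
contact_force: [0.4, 0.8, -2.0]
opening: 0.015
finger_force: 49.4
```

```bash
python3 -c "
from h import *
st()"
```

```text
t 12.55 p [456.2  17.4 158.5] ax,ay deg [ 66.45 -23.55] z [-3.e-04 -0.e+00 -1.e+00] F [ 0.36  0.79 -2.01] M [-0.04 -0.02 -0.04] op 15.0 q [ 0.038  0.203 -0.24   1.128 -0.     2.02 ]
```

>>> send_rows:
  series: [0,0,1.5,0,0,0,-1,0,0,1.5,0,0,0,-1,0,0,1.5,0,0,0,-1,0,0,1.5,0,0,0,-1,0,0,1.5,0,0,0,-1,0,0,1.5,0,0,0,-1,0,0,1.5,0,0,0,-1,0,0,1.5,0,0,0,-1,0,0,0,0,0,0,-1]

```text
time_s: 13.68
position: [0.4561, 0.0174, 0.1464]
orientation: [-0.0, 0.837, 0.548, -0.0]
contact_force: [0.3, 0.5, -1.5]
opening: 0.0156
finger_force: 49.4
```

```bash
python3 -c "
from h import *
st()"
```

```text
t 13.68 p [456.1  17.4 146.4] ax,ay deg [ 66.45 -23.55] z [-4.e-04 -0.e+00 -1.e+00] F [ 0.25  0.5  -1.52] M [ 0.02  0.01 -0.06] op 15.6 q [ 0.038  0.214 -0.26   1.097  0.     2.02 ]
```

>>> send_rows:
  series: [0,0,1,0,0,0,-1,0,0,1,0,0,0,-1,0,0,1,0,0,0,-1,0,0,1,0,0,0,-1,0,0,0,0,0,0,-1]

```text
time_s: 14.3
position: [0.4562, 0.0174, 0.1425]
orientation: [-0.0, 0.837, 0.548, -0.0]
contact_force: [-1.0, -0.2, -1.9]
opening: 0.0152
finger_force: 49.4
```

```bash
python3 -c "
from h import *
st()"
```

```text
t 14.3 p [456.2  17.4 142.5] ax,ay deg [ 66.45 -23.55] z [-2.e-04 -0.e+00 -1.e+00] F [-1.02 -0.23 -1.94] M [0.06 0.04 0.01] op 15.2 q [ 0.038  0.217 -0.266  1.087 -0.     2.02 ]
```

>>> send_rows:
  series: [0,0,0.7,0,0,0,-1,0,0,0.7,0,0,0,-1,0,0,0.7,0,0,0,-1,0,0,0,0,0,0,-1]

```text
time_s: 14.8
position: [0.4562, 0.0174, 0.1404]
orientation: [-0.0, 0.837, 0.548, -0.0]
contact_force: [-0.2, 0.4, -1.9]
opening: 0.0152
finger_force: 49.4
```

```bash
python3 -c "
from h import *
st()"
```

```text
t 14.8 p [456.2  17.4 140.4] ax,ay deg [ 66.46 -23.54] z [-1.e-04  0.e+00 -1.e+00] F [-0.22  0.39 -1.93] M [ 0.04 -0.01 -0.05] op 15.2 q [ 0.038  0.219 -0.27   1.082  0.     2.02 ]
```

>>> send_rows:
  series: [0,0,0.6,0,0,0,-1,0,0,0.6,0,0,0,-1,0,0,0.6,0,0,0,-1,0,0,0,0,0,0,-1]

```text
time_s: 15.3
position: [0.4566, 0.0175, 0.1395]
orientation: [0.0, 0.837, 0.548, 0.0]
contact_force: [-1.6, 0.5, 4.9]
opening: 0.0147
finger_force: 50.5
```

```bash
python3 -c "
from h import *
st()"
```

```text
t 15.3 p [456.6  17.5 139.5] ax,ay deg [ 66.45 -23.55] z [ 1.e-03  1.e-04 -1.e+00] F [-1.55  0.54  4.91] M [-0.01  0.49  0.02] op 14.7 q [ 0.038  0.22  -0.272  1.078  0.     2.02 ]
```

Contact shows at TCP z = 139.5 mm with about 7 N of press. I'll sweep the angle now.

>>> send_rows:
  series: [0,0,0,0,0,-0.06,-1,0,0,0,0,0,-0.06,-1,0,0,0,0,0,-0.06,-1,0,0,0,0,0,-0.06,-1,0,0,0,0,0,-0.06,-1,0,0,0,0,0,0,-1]

```text
time_s: 16.05
position: [0.4567, 0.0175, 0.1395]
orientation: [0.0, 0.745, 0.667, 0.001]
contact_force: [-2.2, 0.0, 5.6]
opening: 0.0151
finger_force: 50.4
```

```bash
python3 -c "
from h import *
st()"
```

```text
t 16.05 p [456.7  17.5 139.5] ax,ay deg [83.62 -6.38] z [ 1.4e-03  3.0e-04 -1.0e+00] F [-2.2   0.04  5.62] M [ 0.14  0.43 -0.02] op 15.1 q [ 0.038  0.22  -0.272  1.078  0.     1.72 ]
```

>>> send_rows:
  series: [0,0,0,0,0,-0.06,-1,0,0,0,0,0,-0.06,-1,0,0,0,0,0,-0.06,-1,0,0,0,0,0,-0.06,-1,0,0,0,0,0,-0.06,-1]

```text
time_s: 16.68
position: [0.4567, 0.0176, 0.1395]
orientation: [0.0, 0.637, 0.771, 0.001]
contact_force: [-2.1, 0.9, 4.5]
opening: 0.0151
finger_force: 50.4
```

>>> send_rows:
  series: [0,0,0,0,0,0,-1]

```text
time_s: 16.8
position: [0.4567, 0.0176, 0.1395]
orientation: [0.0, 0.637, 0.771, 0.001]
contact_force: [-1.2, 0.4, 5.8]
opening: 0.015
finger_force: 50.4
```

```bash
python3 -c "
from h import *
st()"
```

```text
t 16.8 p [456.7  17.6 139.5] ax,ay deg [100.81  10.81] z [ 1.3e-03  4.0e-04 -1.0e+00] F [-1.16  0.4   5.76] M [ 0.12  0.46 -0.05] op 15.0 q [ 0.038  0.22  -0.272  1.078  0.     1.42 ]
```

>>> send_rows:
  series: [0,0,0,0,0,-0.06,-1,0,0,0,0,0,-0.06,-1,0,0,0,0,0,-0.06,-1,0,0,0,0,0,-0.06,-1]

```text
time_s: 17.3
position: [0.4566, 0.0176, 0.1394]
orientation: [0.0, 0.54, 0.842, 0.001]
contact_force: [-2.2, -0.3, 5.3]
opening: 0.0154
finger_force: 50.4
```

>>> send_rows:
  series: [0,0,0,0,0,-0.06,-1,0,0,0,0,0,-0.06,-1,0,0,0,0,0,-0.06,-1,0,0,0,0,0,-0.06,-1]

```text
time_s: 17.8
position: [0.4566, 0.0176, 0.1393]
orientation: [0.0, 0.435, 0.9, 0.0]
contact_force: [-1.4, 0.6, 4.8]
opening: 0.0152
finger_force: 50.3
```

>>> send_rows:
  series: [0,0,0,0,0,-0.06,-1,0,0,0,0,0,-0.06,-1,0,0,0,0,0,-0.06,-1,0,0,0,0,0,-0.06,-1]

```text
time_s: 18.3
position: [0.4565, 0.0177, 0.1391]
orientation: [0.0, 0.324, 0.946, 0.0]
contact_force: [-0.8, 1.0, 1.7]
opening: 0.0155
finger_force: 50.0
```

>>> send_rows:
  series: [0,0,0,0,0,-0.06,-1,0,0,0,0,0,-0.06,-1,0,0,0,0,0,-0.06,-1,0,0,0,0,0,-0.06,-1]

```text
time_s: 18.8
position: [0.4559, 0.0176, 0.1382]
orientation: [-0.0, 0.209, 0.978, 0.0]
contact_force: [-0.1, 0.6, -2.4]
opening: 0.0154
finger_force: 49.5
```

>>> send_rows:
  series: [0,0,0,0,0,-0.06,-1,0,0,0,0,0,-0.06,-1,0,0,0,0,0,-0.06,-1,0,0,0,0,0,-0.06,-1,0,0,0,0,0,-0.06,-1]

```text
time_s: 19.42
position: [0.4561, 0.0177, 0.1382]
orientation: [-0.0, 0.06, 0.998, 0.0]
contact_force: [0.1, 0.6, -1.3]
opening: 0.0151
finger_force: 49.4
```

```bash
python3 -c "
from h import *
st()"
```

```text
t 19.43 p [456.1  17.7 138.2] ax,ay deg [173.1  83.1] z [-7.e-04  6.e-04 -1.e+00] F [ 0.12  0.57 -1.28] M [ 0.24 -0.03 -0.05] op 15.1 q [ 3.800e-02  2.220e-01 -2.730e-01  1.077e+00  1.000e-03  1.590e-01]
```

The press vanished at about 50–65° azimuth, so something dropped in. I'll lower it gently to check.

>>> send_rows:
  series: [0,0,0.6,0,0,0,-1,0,0,0.6,0,0,0,-1,0,0,0,0,0,0,-1]

```text
time_s: 19.8
position: [0.4562, 0.0176, 0.1374]
orientation: [-0.0, 0.061, 0.998, 0.0]
contact_force: [0.4, 2.2, -2.1]
opening: 0.015
finger_force: 49.4
```

```bash
python3 -c "
from h import *
st()"
```

```text
t 19.8 p [456.2  17.6 137.4] ax,ay deg [172.99  82.99] z [-3.e-04  5.e-04 -1.e+00] F [ 0.42  2.25 -2.09] M [ 0.43  0.07 -0.07] op 15.0 q [ 0.038  0.222 -0.275  1.074  0.     0.161]
```

>>> send_rows:
  series: [0,0.4,0.6,0,0,0,-1,0,0,0.6,0,0,0,-1,0,0,0.6,0,0,0,-1,0,0,0,0,0,0,-1]

```text
time_s: 20.3
position: [0.4563, 0.0178, 0.1356]
orientation: [-0.0, 0.061, 0.998, -0.0]
contact_force: [-0.7, 1.4, -0.3]
opening: 0.0155
finger_force: 49.5
```

```bash
python3 -c "
from h import *
st()"
```

```text
t 20.3 p [456.3  17.8 135.6] ax,ay deg [173.02  83.02] z [-1.e-04 -1.e-04 -1.e+00] F [-0.73  1.37 -0.32] M [ 0.24  0.21 -0.04] op 15.5 q [ 0.039  0.224 -0.277  1.07  -0.     0.161]
```

>>> send_rows:
  series: [0.3,0.2,0.8,0,0,0,-1,0,0,0.8,0,0,0,-1,0,0,0.8,0,0,0,-1,0,0,0,0,0,0,-1]

```text
time_s: 20.8
position: [0.4561, 0.018, 0.1333]
orientation: [0.0, 0.061, 0.998, -0.0]
contact_force: [-0.4, 0.4, -0.4]
opening: 0.0152
finger_force: 49.5
```

```bash
python3 -c "
from h import *
st()"
```

```text
t 20.8 p [456.1  18.  133.3] ax,ay deg [173.02  83.02] z [ 2.e-04 -2.e-04 -1.e+00] F [-0.43  0.41 -0.44] M [ 0.02  0.02 -0.06] op 15.2 q [ 0.04   0.226 -0.282  1.063 -0.     0.161]
```

>>> send_rows:
  series: [0,0,0.8,0,0,0,-1,0,0,0.8,0,0,0,-1,0,0,0.8,0,0,0,-1,0,0,0,0,0,0,-1]

```text
time_s: 21.3
position: [0.4561, 0.0181, 0.1308]
orientation: [0.0, 0.061, 0.998, -0.0]
contact_force: [0.5, -0.8, -0.9]
opening: 0.015
finger_force: 49.6
```

```bash
python3 -c "
from h import *
st()"
```

```text
t 21.3 p [456.1  18.1 130.8] ax,ay deg [173.02  83.02] z [ 0. -0. -1.] F [ 0.47 -0.78 -0.91] M [ 0.01 -0.02 -0.06] op 15.0 q [ 0.04   0.228 -0.286  1.057 -0.     0.161]
```

>>> send_rows:
  series: [0,0,0.7,0,0,0,-1,0,0,0.7,0,0,0,-1,0,0,0.7,0,0,0,-1,0,0,0,0,0,0,-1]

```text
time_s: 21.8
position: [0.4561, 0.0181, 0.1288]
orientation: [0.0, 0.061, 0.998, -0.0]
contact_force: [-0.4, -0.6, -0.3]
opening: 0.0152
finger_force: 49.6
```

>>> send_rows:
  series: [0,0,0.6,0,0,0,-1,0,0,0,0,0,0,-1]

```text
time_s: 22.05
position: [0.4561, 0.0181, 0.1287]
orientation: [0.0, 0.061, 0.998, 0.0]
contact_force: [-2.1, -0.9, 4.8]
opening: 0.0147
finger_force: 50.3
```

```bash
python3 -c "
from h import *
st()"
```

```text
t 22.05 p [456.1  18.1 128.7] ax,ay deg [173.02  83.02] z [ 5.e-04 -0.e+00 -1.e+00] F [-2.07 -0.86  4.76] M [-0.02  0.35 -0.01] op 14.7 q [ 0.04   0.23  -0.289  1.051 -0.     0.161]
```

The collar touches at TCP z 128.7, which is 10.7 mm below the stand height, so it is home. I'll relax the press, release and rise.

>>> send_rows:
  series: [0,0,-0.4,0,0,0,-1,0,0,0,0,0,0,-1,0,0,0,0,0,0,0,0,0,0,0,0,0,0,0,0,0,0,0,0,0,0,0,0,0,0,0,0,0,0,-10,0,0,0,0,0,0,-20,0,0,0,0,0,0,-20,0,0,0,0]

```text
time_s: 23.18
position: [0.4562, 0.0181, 0.1798]
orientation: [0.0, 0.061, 0.998, 0.0]
contact_force: [-0.9, 0.3, -0.4]
opening: 0.0426
finger_force: 0.0
```

```bash
cat >> h.py <<'E'
GP=np.array([456.2,17.9]); PSI=0.525
def gw(x,y): return (rz(PSI)@[x,y,0])[:2]+GP
E
python3 -c "
from h import *
s=gw(-45.5,-21.1);print(s,'peg',gw(-35,-40))
to(s[0],s[1],180,43)
# per-row shift for rotating 0.05 rad about pivot, in tool frame (x az133,y az43 at start)
pv=gw(0,-32); 
for dth in (.05,):
  r=np.r_[s-pv,0]; d=rz(dth)@r-r
  a=np.radians(133);X=np.array([np.cos(a),np.sin(a),0]);b=np.radians(43);Y=np.array([np.cos(b),np.sin(b),0])
  print('row shift',d@X,d@Y,'turn',-dth)
"
```

```text
[427.40335505 -23.16352688] peg [445.96218223 -34.25541283]
t 23.18 p [456.2  18.1 179.8] ax,ay deg [173.02  83.02] z [ 4.e-04  0.e+00 -1.e+00] F [-0.86  0.32 -0.43] M [ 0.01 -0.08 -0.02] op 42.6 q [ 0.04   0.186 -0.203  1.182  0.     0.161]
shift [ 23.53 -44.43  -0.22]
turn [2.000e-04 3.000e-04 6.985e-01]
row shift -2.12067075384962 -0.987048891067332 turn -0.05
```

>>> send_rows:
  series: [8,-15,0,0,0,0,-1,8,-15,0,0,0,0,-1,7.5,-14.4,0,0,0,0,-1,0,0,0,0,0,0.14,-1,0,0,0,0,0,0.14,-1,0,0,0,0,0,0.14,-1,0,0,0,0,0,0.14,-1,0,0,0,0,0,0.14,-1,0,0,15,0,0,0,-1,0,0,20,0,0,0,-1,0,0,15,0,0,0,-1,0,0,8,0,0,0,-1,0,0,4,0,0,0,-1,0,0,2.8,0,0,0,-1,0,0,0,0,0,0,-1]

```text
time_s: 25.05
position: [0.4275, -0.0232, 0.114]
orientation: [0.0, 0.399, 0.917, 0.0]
contact_force: [0.3, 0.9, 0.4]
opening: -0.0002
finger_force: 0.0
```

```bash
python3 - <<'E'
from h import *
import cv2
st()
s=cv2.cvtColor(vision.get_image("side"),cv2.COLOR_RGB2BGR)
cv2.imwrite("pics/s3c.png",cv2.resize(s[170:245,260:335],(600,600),interpolation=cv2.INTER_CUBIC))
E
```

```text
t 25.05 p [427.5 -23.2 114. ] ax,ay deg [132.91  42.91] z [ 4.e-04  0.e+00 -1.e+00] F [0.26 0.9  0.39] M [0.02 0.   0.01] op -0.2 q [-0.054  0.194 -0.38   0.996  0.     0.768]
```

View pics/s3c.png

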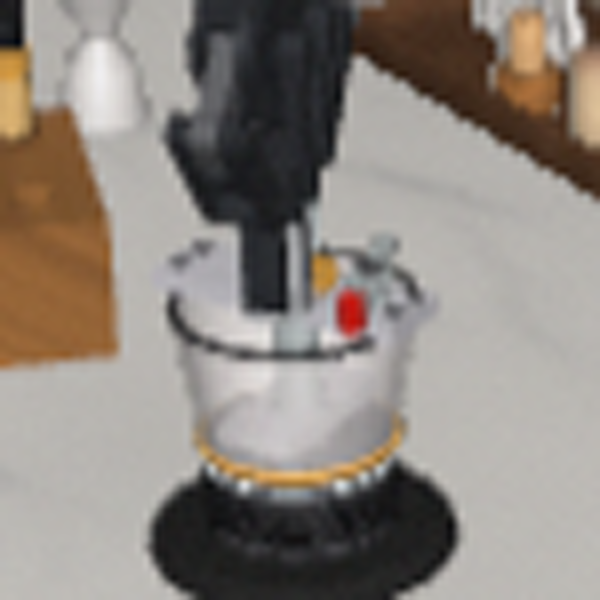

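The crop shows the brass collar down on the bridge at (325,270). The closed fingers stand at (275,260), left of the red peg at (350,312). I'll push the peg round its pivot.

>>> send_rows:
  series: [-2.12,-0.99,0,0,0,-0.05,-1,-2.12,-0.99,0,0,0,-0.05,-1,-2.12,-0.99,0,0,0,-0.05,-1,-2.12,-0.99,0,0,0,-0.05,-1,-2.12,-0.99,0,0,0,-0.05,-1,-2.12,-0.99,0,0,0,-0.05,-1,-2.12,-0.99,0,0,0,-0.05,-1,-2.12,-0.99,0,0,0,-0.05,-1]

```text
time_s: 26.1
position: [0.4362, -0.0393, 0.1142]
orientation: [0.0, 0.208, 0.978, 0.0]
contact_force: [-0.2, 0.4, 0.3]
opening: -0.0
finger_force: 0.4
```

>>> send_rows:
  series: [-2.12,-0.99,0,0,0,-0.05,-1,-2.12,-0.99,0,0,0,-0.05,-1,-2.12,-0.99,0,0,0,-0.05,-1,-2.12,-0.99,0,0,0,-0.05,-1,-2.12,-0.99,0,0,0,-0.05,-1,-2.12,-0.99,0,0,0,-0.05,-1,-2.12,-0.99,0,0,0,-0.05,-1,-2.12,-0.99,0,0,0,-0.05,-1,0,0,0,0,0,0,-1]

```text
time_s: 27.22
position: [0.4507, -0.0512, 0.1141]
orientation: [0.0, 0.011, 1.0, 0.0]
contact_force: [-0.1, -0.0, 0.7]
opening: 0.0001
finger_force: 0.1
```

```bash
python3 - <<'E'
from h import *
st()
E
```

```text
t 27.23 p [450.7 -51.2 114.1] ax,ay deg [178.73  88.73] z [ 4.e-04  0.e+00 -1.e+00] F [-0.06 -0.03  0.66] M [0.01 0.06 0.03] op 0.1 q [-0.113  0.24  -0.319  1.011  0.    -0.091]
```

>>> send_rows:
  series: [-2.12,-0.99,0,0,0,-0.05,-1,-2.12,-0.99,0,0,0,-0.05,-1,-2.12,-0.99,0,0,0,-0.05,-1,-2.12,-0.99,0,0,0,-0.05,-1,-1.06,-0.49,0,0,0,-0.025,-1,0,0,0,0,0,0,-1]

```text
time_s: 27.98
position: [0.4603, -0.0551, 0.1139]
orientation: [0.0, -0.101, 0.995, -0.0]
contact_force: [-0.6, 0.3, -0.1]
opening: 0.0001
finger_force: 0.2
```

>>> send_rows:
  series: [-0.85,-0.4,0,0,0,-0.02,-1,-0.85,-0.4,0,0,0,-0.02,-1,0,0,0,0,0,0,-1]

```text
time_s: 28.35
position: [0.4622, -0.0556, 0.1138]
orientation: [0.0, -0.121, 0.993, -0.0]
contact_force: [-1.4, -0.6, 0.2]
opening: 0.0003
finger_force: 0.2
```

>>> send_rows:
  series: [-0.85,-0.4,0,0,0,-0.02,-1,0,0,0,0,0,0,-1]

```text
time_s: 28.6
position: [0.4629, -0.0557, 0.1138]
orientation: [-0.0, -0.131, 0.991, 0.0]
contact_force: [-1.3, 0.8, 0.2]
opening: 0.0001
finger_force: 0.7
```

```bash
python3 - <<'E'
from h import *
st()
E
```

```text
t 28.6 p [462.9 -55.7 113.8] ax,ay deg [-164.91  105.09] z [-4.e-04 -0.e+00 -1.e+00] F [-1.25  0.77  0.18] M [ 0.    0.26 -0.01] op 0.1 q [-0.12   0.264 -0.287  1.02  -0.    -0.383]
```

>>> send_rows:
  series: [-0.85,-0.4,0,0,0,-0.02,-1,-0.85,-0.4,0,0,0,-0.02,-1,0,0,0,0,0,0,-1]

```text
time_s: 28.98
position: [0.4636, -0.0561, 0.1136]
orientation: [-0.001, -0.151, 0.988, 0.0]
contact_force: [-5.1, 0.1, 3.6]
opening: 0.0
finger_force: 2.5
```

```bash
python3 - <<'E'
from h import *
import cv2
st()
s=cv2.cvtColor(vision.get_image("side"),cv2.COLOR_RGB2BGR)
cv2.imwrite("pics/s4c.png",cv2.resize(s[180:240,265:335],(700,600),interpolation=cv2.INTER_CUBIC))
for th in(.8,.88,1.0):
    a=np.arctan2(-8,-35)+th; w=gw(36*np.cos(a),-32+36*np.sin(a)); print(th,(proj("side",np.array([[*w/1e3,.1155]]))[0]+.5-[265,180])*10-.5)
w=gw(-35,-40);print((proj("side",np.array([[*w/1e3,.1155]]))[0]+.5-[260,170])*8-.5,"parked in s3c, seen 350,312")
E
```

```text
t 28.98 p [463.6 -56.1 113.6] ax,ay deg [-162.59  107.41] z [-2.7e-03 -2.0e-04 -1.0e+00] F [-5.11  0.09  3.65] M [-0.05  1.07  0.05] op 0.0 q [-0.12   0.267 -0.283  1.023 -0.    -0.424]
0.8 [481.05915556 280.93268126]
0.88 [490.15549395 278.31730335]
1.0 [502.83221136 273.86881719]
[341.58027832 310.53527278] parked in s3c, seen 350,312
```

View pics/s4c.png

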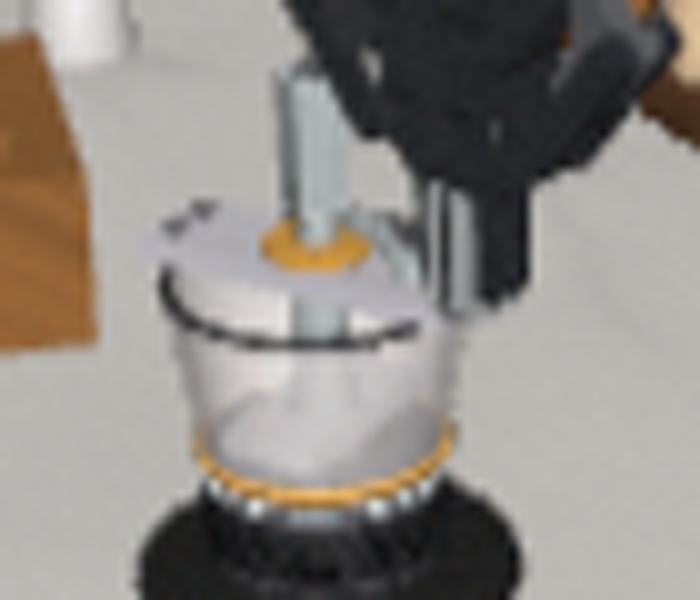

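The crop shows the collar flat on the bridge at (315,248) and the catch arm reaching it from the right at (380,230). The peg is hidden behind the fingers. The jump to 5 N suggests the stop, so I'll back off, lift clear and locate the peg.

>>> send_rows:
  series: [2.1,1,0,0,0,0.05,-1,3,1,0,0,0,0,-1,3,1,0,0,0,0,-1,0,0,-10,0,0,0,-1,0,0,-25,0,0,0,-1,0,0,-30,0,0,0,-1,0,0,-40,0,0,0,-1,0,0,-40,0,0,0,-1,20,0,0,0,0,0,-1,40,0,0,0,0,0,-1,40,0,0,0,0,0,-1,40,0,0,0,0,0,-1,0,0,0,0,0,0,-1]

```text
time_s: 30.65
position: [0.319, -0.0906, 0.2598]
orientation: [0.001, -0.125, 0.992, -0.0]
contact_force: [-0.1, -0.5, 0.1]
opening: 0.0
finger_force: 0.0
```

```bash
python3 - <<'E'
from h import *
import cv2
st()
s=cv2.cvtColor(vision.get_image("side"),cv2.COLOR_RGB2BGR);t=cv2.cvtColor(vision.get_image("top"),cv2.COLOR_RGB2BGR)
def red(im,x0,x1,y0,y1):
    h=cv2.cvtColor(im,cv2.COLOR_BGR2HSV).astype(int)[y0:y1,x0:x1]; w=h[...,1]*((h[...,0]<6)|(h[...,0]>172))*(h[...,1]>150)
    yy,xx=np.mgrid[y0:y1,x0:x1]; return (w*xx).sum()/w.sum(),(w*yy).sum()/w.sum(),(w>0).sum()
s0=cv2.imread("pics/side0.png");t0=cv2.imread("pics/top0.png")
for n,im in(("side before",s0),("side now",s)): print(n,red(im,290,330,195,230))
for n,im in(("top before",t0),("top now",t)): print(n,red(im,300,345,205,245))
for th in(0,.8,.88,.95,1.0):
    a=np.arctan2(-8,-35)+th; w=gw(36*np.cos(a),-32+36*np.sin(a)); print(th,proj("side",np.array([[*w/1e3,.1155]]))[0],proj("top",np.array([[*w/1e3,.122]]))[0])
a=cv2.resize(s[175:240,270:335],(520,520),interpolation=cv2.INTER_CUBIC);b=cv2.resize(t[207:239,296:331],(280,256),interpolation=cv2.INTER_CUBIC)
cv2.imwrite("pics/fin.png",np.hstack([a,np.vstack([b,np.zeros((264,280,3),np.uint8)])]))
E
```

```text
t 30.65 p [319.  -90.6 259.8] ax,ay deg [-165.59  104.41] z [ 1.6e-03 -5.0e-04 -1.0e+00] F [-0.13 -0.53  0.06] M [-0.02 -0.07  0.05] op 0.0 q [-0.277 -0.111 -0.302  1.379 -0.    -0.528]
side before (np.float64(303.45416348357526), np.float64(208.79602750190986), np.int64(13))
side now (np.float64(314.04906094289), np.float64(207.50977385971638), np.int64(12))
top before (np.float64(327.69426751592357), np.float64(224.60191082802547), np.int64(3))
top now (np.float64(330.43037974683546), np.float64(215.50886075949367), np.int64(4))
0 [302.24908076 208.39457938] [326.64050948 225.58459701]
0.8 [312.65591556 207.64326813] [330.06671985 217.47590887]
0.88 [313.56554939 207.38173034] [330.02992048 216.57316403]
0.95 [314.32011592 207.12954385] [329.93861424 215.7879186 ]
1.0 [314.83322114 206.93688172] [329.83987609 215.23193274]
```

View pics/fin.png

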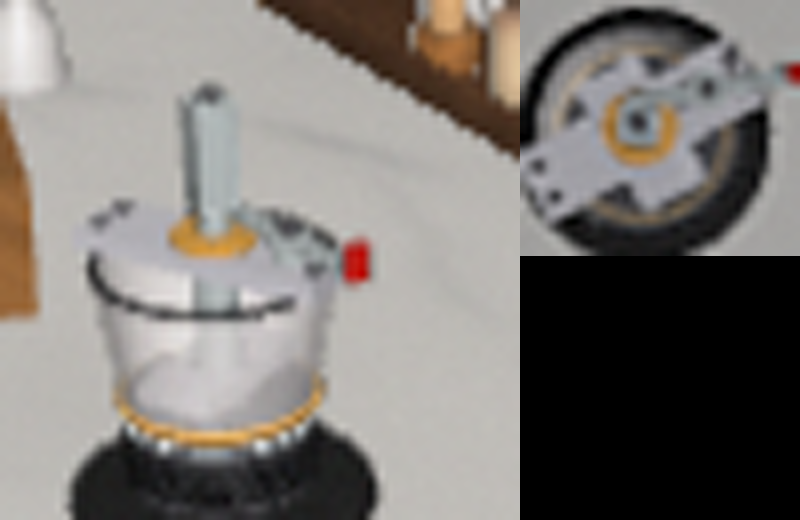

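The final crop shows the peg at (355,262) in the side view and (795,72) in the top view. That gives a catch angle of only 0.81–0.89, although finger kinematics give about 0.95. It is too uncertain to hand in, so I'll push again a little firmer and see whether the stop gives.

>>> send_rows:
  series: [-40,0,0,0,0,0,-1,-40,0,0,0,0,0,-1,-40,0,0,0,0,0,-1,-20,0,0,0,0,0,-1,0,0,40,0,0,0,-1,0,0,40,0,0,0,-1,0,0,30,0,0,0,-1,0,0,20,0,0,0,-1,0,0,10,0,0,0,-1,0,0,5,0,0,0,-1,-1.5,-0.5,0,0,0,0,-1,-1.5,-0.5,0,0,0,0,-1,-1.5,-0.5,0,0,0,-0.02,-1,-1,-0.5,0,0,0,-0.02,-1,0,0,0,0,0,0,-1]

```text
time_s: 32.62
position: [0.4623, -0.0559, 0.114]
orientation: [0.0, -0.146, 0.989, -0.0]
contact_force: [0.1, -0.7, -0.3]
opening: -0.0003
finger_force: 0.0
```

>>> send_rows:
  series: [-0.7,-0.3,0,0,0,-0.01,-1,-0.7,-0.3,0,0,0,0,-1,0,0,0,0,0,0,-1]

```text
time_s: 33.0
position: [0.4631, -0.056, 0.1137]
orientation: [-0.001, -0.151, 0.989, 0.0]
contact_force: [-2.3, 0.2, 0.9]
opening: -0.0004
finger_force: 0.7
```

```bash
python3 - <<'E'
from h import *
st()
E
```

```text
t 33.0 p [463.1 -56.  113.7] ax,ay deg [-162.63  107.37] z [-0.001  0.    -1.   ] F [-2.34  0.21  0.94] M [0.04 0.3  0.03] op -0.4 q [-0.12   0.265 -0.286  1.021 -0.    -0.423]
```

>>> send_rows:
  series: [-0.8,0,0,0,0,0,-1,0,0,0,0,0,0,-1]

```text
time_s: 33.25
position: [0.4634, -0.0559, 0.1136]
orientation: [-0.001, -0.151, 0.989, -0.0]
contact_force: [-3.9, -1.1, 2.6]
opening: 0.0
finger_force: 2.1
```

>>> send_rows:
  series: [-0.8,0,0,0,0,0,-1,0,0,0,0,0,0,-1]

```text
time_s: 33.5
position: [0.4636, -0.0559, 0.1135]
orientation: [-0.002, -0.151, 0.989, -0.0]
contact_force: [-6.0, -1.4, 3.3]
opening: -0.0003
finger_force: 3.1
```

```bash
python3 - <<'E'
from h import *
st()
E
```

```text
t 33.5 p [463.6 -55.9 113.5] ax,ay deg [-162.65  107.35] z [-3.1e-03 -9.0e-04 -1.0e+00] F [-5.96 -1.44  3.31] M [-0.36  1.23 -0.02] op -0.3 q [-1.190e-01  2.680e-01 -2.830e-01  1.023e+00 -1.000e-03 -4.220e-01]
```

>>> send_rows:
  series: [2.1,1,0,0,0,0,-1,3,1,0,0,0,0,-1,3,1,0,0,0,0,-1,0,0,-10,0,0,0,-1,0,0,-25,0,0,0,-1,0,0,-30,0,0,0,-1,0,0,-40,0,0,0,-1,0,0,-40,0,0,0,-1,20,0,0,0,0,0,-1,40,0,0,0,0,0,-1,40,0,0,0,0,0,-1,40,0,0,0,0,0,-1,0,0,0,0,0,0,-1]

```text
time_s: 35.12
position: [0.3213, -0.0971, 0.2598]
orientation: [0.001, -0.15, 0.989, -0.0]
contact_force: [0.7, 1.0, -0.7]
opening: -0.0002
finger_force: 0.0
```

```bash
cat > red.py <<'E'
from h import *
import cv2
s0=cv2.imread("pics/side0.png");t0=cv2.imread("pics/top0.png")
g=lambda n:cv2.cvtColor(vision.get_image(n),cv2.COLOR_RGB2BGR)
s,t=g("side"),g("top"); cv2.imwrite("pics/s5.png",s);cv2.imwrite("pics/t5.png",t)
def red(im,c,r=5):
    x0,y0=c[0]-r,c[1]-r; p=im[y0:y0+2*r+1,x0:x0+2*r+1].astype(float); w=np.clip(p[...,2]-p[...,:2].max(-1)-12,0,None)
    yy,xx=np.mgrid[y0:y0+2*r+1,x0:x0+2*r+1]; return np.array([(w*xx).sum(),(w*yy).sum()])/w.sum()
ob=[red(s0,(303,209)),red(s,(314,207)),red(t0,(328,225)),red(t,(330,215))]; print(np.round(ob,2))
A0=np.arctan2(-8,-35)
def pk(psi,th,cx,cy,z):
    a=A0+th; q=rz(psi)@[36*np.cos(a),-32+36*np.sin(a),0]; return np.array([[cx+q[0]/1e3,cy+q[1]/1e3,z]])
def f(p):
    psi,th,cx,cy,bx,by=p; r=[]
    r+=[proj("side",pk(psi,0,cx,cy,.1155))[0]-ob[0],proj("side",pk(psi,th,cx,cy,.1155))[0]-ob[1]]
    r+=[proj("top",pk(psi,0,cx,cy,.1175))[0]+[bx,by]-ob[2],proj("top",pk(psi,th,cx,cy,.1175))[0]+[bx,by]-ob[3]]
    return np.concatenate(r+[[ (cx-.4562)/.003,(cy-.0178)/.003]])
r=least_squares(f,[.52,.9,.4562,.0178,0,0]);print(np.round(r.x,4),np.round(r.fun,2))
print("1sigma",np.sqrt(np.diag(np.linalg.inv(r.jac.T@r.jac)))*.2)
E
python3 red.py
```

```text
[[303.43 208.65]
 [314.12 207.31]
 [327.79 224.65]
 [330.29 215.73]]
[ 0.5828  0.8449  0.4559  0.0172  0.6128 -0.1813] [-0.07 -0.33  0.04 -0.15 -0.2  -0.07  0.2   0.07 -0.1  -0.21]
1sigma [0.01339391 0.01793639 0.00055942 0.00046909 0.20989564 0.20262701]
```

Better peg centroids give a catch angle of 0.85 ± 0.03, and the finger kinematics agree. So the catch is being held just short of 0.88, most likely by a slightly leaning spindle tilting its collar under the catch arm. Time used is 35 s, so I'll regrip the head, square it up, reseat it and push again.

```bash
python3 - <<'E'
from h import *
to(456.1,18.1,190,83)
E
```

```text
t 35.23 p [323.6 -97.  259.7] ax,ay deg [-162.66  107.34] z [ 2.9e-03 -5.0e-04 -1.0e+00] F [-0.08  0.42  1.46] M [0.01 0.06 0.01] op 0.2 q [-0.292 -0.1   -0.292  1.376  0.    -0.594]
shift [-160.65   70.51   70.06]
turn [-0.0008  0.0028  0.4247]
```

>>> send_rows:
  series: [-40,17.6,0,0,0,0,0,-40,17.6,0,0,0,0,0,-40,17.6,0,0,0,0,0,-40.7,17.7,0,0,0,0,0,0,0,35,0,0,0.14,0,0,0,35,0,0,0.14,0,0,0,0,0,0,0.145,0,0,0,0,0,0,0,0]
  grip_force: 20

```text
time_s: 36.22
position: [0.456, 0.0191, 0.1883]
orientation: [-0.0, 0.059, 0.998, 0.0]
contact_force: [0.2, -0.4, 0.6]
opening: 0.0426
finger_force: 0.0
```

```bash
python3 - <<'E'
from h import *
to(456.1,18.1,129,83)
E
```

```text
t 36.23 p [456.   19.1 188.3] ax,ay deg [173.19  83.19] z [-6.e-04  1.e-04 -1.e+00] F [ 0.24 -0.43  0.63] M [-0.02 -0.01 -0.04] op 42.6 q [ 0.042  0.18  -0.186  1.205  0.     0.161]
shift [-0.25 -1.01 59.26]
turn [ 0.0001 -0.0007  0.0032]
```

>>> send_rows:
  series: [-0.2,-1,20,0,0,0,0,0,0,20,0,0,0,0,0,0,12,0,0,0,0,0,0,6.8,0,0,0,0,0,0,0,0,0,0,-0.7,0,0,0,0,0,0,-0.7,0,0,0,0,0,0,-1,0,0,0,0,0,0,-1,0,0,0,0,0,0,-1]

```text
time_s: 37.35
position: [0.4557, 0.0175, 0.1305]
orientation: [0.001, 0.061, 0.998, 0.0]
contact_force: [0.6, 0.8, 1.4]
opening: 0.0156
finger_force: 23.5
```

```bash
python3 - <<'E'
from h import *
st()
E
```

```text
t 37.35 p [455.7  17.5 130.5] ax,ay deg [173.03  83.03] z [ 1.1e-03  3.0e-04 -1.0e+00] F [0.64 0.81 1.43] M [ 0.13 -0.01  0.04] op 15.6 q [ 0.038  0.227 -0.288  1.054  0.     0.16 ]
```

>>> send_rows:
  series: [0,0,0.7,0,0,0,-1,0,0,0.7,0,0,0,-1,0,0,0,0,0,0,-1]
  grip_force: 50

```text
time_s: 37.72
position: [0.4557, 0.0175, 0.1305]
orientation: [0.001, 0.061, 0.998, 0.0]
contact_force: [-3.4, 1.5, 12.7]
opening: 0.0148
finger_force: 51.4
```

```bash
python3 - <<'E'
from h import *
st()
E
```

```text
t 37.73 p [455.7  17.5 130.5] ax,ay deg [173.03  83.03] z [ 2.1e-03  3.0e-04 -1.0e+00] F [-3.43  1.52 12.69] M [0.12 0.83 0.02] op 14.8 q [ 0.038  0.226 -0.289  1.053  0.     0.16 ]
```

>>> send_rows:
  series: [0,0,-1.4,0,0,0,-1,0,0,0,0,0,0,-1,0,0,0,0,0,0,0,0,0,0,0,0,0,0,0,0,0,0,0,0,0,0,0,-15,0,0,0,0,0,0,-25,0,0,0,0,0,0,-20,0,0,0,0,-3,-20,0,0,0,0,-1,-4,-25,0,0,0,0,-1,-2.9,-22.8,0,0,0,0,-1,0,0,0,0,0,-0.13,-1,0,0,0,0,0,-0.13,-1,0,0,25,0,0,0,-1,0,0,25,0,0,0,-1,0,0,15,0,0,0,-1,0,0,8,0,0,0,-1,0,0,0,0,0,0,-1]

```text
time_s: 39.98
position: [0.4565, -0.0511, 0.1166]
orientation: [-0.001, -0.069, 0.998, 0.0]
contact_force: [-0.0, 0.2, -0.5]
opening: -0.0
finger_force: 0.0
```

```bash
python3 - <<'E'
from h import *
st()
E
```

```text
t 39.98 p [456.5 -51.1 116.6] ax,ay deg [-172.08   97.92] z [-1.2e-03  1.0e-04 -1.0e+00] F [-0.03  0.19 -0.45] M [ 0.02  0.04 -0.03] op -0.0 q [-0.111  0.249 -0.299  1.024 -0.    -0.25 ]
```

>>> send_rows:
  series: [-1.5,0,0,0,0,0,-1,-1.5,0,0,0,0,0,-1,-1,0,0,0,0,0,-1,0,0,0,0,0,0,-1]

```text
time_s: 40.48
position: [0.461, -0.0506, 0.1172]
orientation: [0.0, -0.069, 0.998, -0.0]
contact_force: [-0.3, -0.5, -0.5]
opening: 0.0
finger_force: 0.0
```

>>> send_rows:
  series: [-0.8,-0.37,0,0,0,-0.02,-1,-0.8,-0.37,0,0,0,-0.02,-1,0,0,0,0,0,0,-1]

```text
time_s: 40.85
position: [0.4617, -0.051, 0.1168]
orientation: [-0.001, -0.089, 0.996, 0.0]
contact_force: [-3.7, 0.4, 2.1]
opening: 0.0001
finger_force: 1.7
```

>>> send_rows:
  series: [-0.8,-0.37,0,0,0,-0.02,-1,-0.8,-0.37,0,0,0,-0.02,-1,0,0,0,0,0,0,-1]

```text
time_s: 41.22
position: [0.4623, -0.0514, 0.1167]
orientation: [-0.002, -0.109, 0.994, 0.0]
contact_force: [-7.7, 0.7, 4.1]
opening: 0.0002
finger_force: 3.3
```

```bash
python3 - <<'E'
from h import *
st()
E
```

```text
t 41.23 p [462.3 -51.4 116.7] ax,ay deg [-167.46  102.54] z [-3.9e-03  1.0e-04 -1.0e+00] F [-7.72  0.71  4.09] M [0.03 1.45 0.  ] op 0.2 q [-0.111  0.262 -0.282  1.031 -0.    -0.329]
```

Blocked at the same place with 8 N. My angle estimate depends on the grinder's yaw, so I'll measure that from the bar itself in the saved pictures.

```bash
python3 - <<'E'
from h import *
import cv2
from scipy.optimize import minimize
from scipy.ndimage import map_coordinates, gaussian_filter
def score(p,n,im):
    cx,cy,psi=p; tot=0
    L=[]; 
    for sx in(-1,1):
        for y in np.r_[np.linspace(-48,-20,15),np.linspace(20,48,15)]:
            L.append((sx*15,y,sx,0))
    for sy in(-1,1):
        for x in np.linspace(-12,12,13): L.append((x,sy*50,0,sy))
    L=np.array(L); 
    def samp(o):
        q=np.c_[L[:,0]+o*L[:,2],L[:,1]+o*L[:,3],np.full(len(L),104.)]@rz(psi).T/1e3+[cx,cy,0]
        uv=proj(n,q); return map_coordinates(im,[uv[:,1],uv[:,0]],order=1)
    return -np.mean(samp(-3)-samp(3))
for n,f in(("top","t0"),("top","t5"),("side","s0"),("side","s5")):
    im=cv2.imread({"t0":"pics/top0.png","t5":"pics/t5.png","s0":"pics/side0.png","s5":"pics/s5.png"}[f]).astype(float).mean(-1)
    best=min((score((cx,cy,a),n,im),cx,cy,a) for cx in np.arange(.450,.464,.001) for cy in np.arange(.010,.024,.001) for a in np.arange(.38,.72,.02))
    r=minimize(score,best[1:],args=(n,im),method="Nelder-Mead",options=dict(initial_simplex=np.array(best[1:])+np.vstack([np.zeros(3),np.diag([.001,.001,.02])])))
    pr=[round(min(score((r.x[0]+dx,r.x[1]+dy,a),n,im) for dx in(-.001,0,.001) for dy in(-.001,0,.001)),1) for a in np.arange(.42,.68,.04)]
    print(f,np.round(r.x,4),round(r.fun,1),pr)
E
```

```text
t0 [0.4566 0.0175 0.5017] -46.0 [np.float64(-22.4), np.float64(-37.6), np.float64(-45.9), np.float64(-38.2), np.float64(-21.6), np.float64(-6.7), np.float64(2.7)]
t5 [0.4568 0.017  0.5016] -57.1 [np.float64(-28.8), np.float64(-48.5), np.float64(-57.0), np.float64(-47.8), np.float64(-28.5), np.float64(-13.7), np.float64(-3.2)]
s0 [0.441  0.0161 1.0445] -22.2 [np.float64(2.0), np.float64(6.3), np.float64(8.8), np.float64(6.3), np.float64(2.8), np.float64(-0.8), np.float64(-5.0)]
s5 [0.4529 0.0082 0.3783] -6.6 [np.float64(-6.4), np.float64(-5.6), np.float64(-4.2), np.float64(-3.9), np.float64(-3.9), np.float64(-3.6), np.float64(-2.1)]
```

```bash
python3 - <<'E'
from h import *
def bp(n,m,z): return least_squares(lambda x:proj(n,np.array([[x[0],x[1],z]]))[0]-m,[.45,0]).x
for n,m in(("top",(327.79,224.65)),("top",(330.29,215.73)),("side",(303.43,208.65)),("side",(314.12,207.31))):
    for z in((.118,.122) if n=="top" else (.1155,)):
        w=bp(n,m,z); g=(rz(-.5017)@np.r_[(w-[.4567,.0172])*1e3,0])[:2]; v=g-[0,-32]
        print(n,z,np.round(g,1),"r",round(np.hypot(*v),1),"theta",round((np.arctan2(v[1],v[0])%(2*np.pi))-(np.arctan2(-8,-35)%(2*np.pi)),3))
E
```

```text
top 0.118 [-33.5 -44.8] r 35.8 theta 0.14
top 0.122 [-33.5 -44.6] r 35.8 theta 0.136
top 0.118 [-12.8 -65.9] r 36.2 theta 0.986
top 0.122 [-12.9 -65.7] r 36.1 theta 0.982
side 0.1155 [-34.2 -43.6] r 36.1 theta 0.103
side 0.1155 [-13.7 -64.8] r 35.5 theta 0.95
```

With the bar's true yaw (0.502), both cameras and the finger kinematics put the catch at about 0.95–0.99. It had started at about 0.12, so it is at its stop. I'll back away and check once more.

>>> send_rows:
  series: [2,0.5,0,0,0,0,-1,3,1,0,0,0,0,-1,3,1,0,0,0,0,-1,0,0,-10,0,0,0,-1,0,0,-25,0,0,0,-1,0,0,-30,0,0,0,-1,0,0,-40,0,0,0,-1,0,0,-40,0,0,0,-1,20,0,0,0,0,0,-1,40,0,0,0,0,0,-1,40,0,0,0,0,0,-1,30,0,0,0,0,0,-1,0,0,0,0,0,0,-1,0,0,0,0,0,0,-1]

```text
time_s: 42.98
position: [0.33, -0.079, 0.2628]
orientation: [0.001, -0.109, 0.994, -0.0]
contact_force: [0.2, -0.5, 1.0]
opening: 0.0
finger_force: 0.0
```

```bash
python3 red.py | head -4; python3 - <<'E'
from h import *
import cv2
st()
b=[cv2.imread(f"pics/{n}.png").astype(int) for n in("top0","t5","side0","s5")]
# bystanders: change in image near cup, shot, jigger
for k,(i,j,l) in {"top":(0,1,[(432,232),(404,173),(188,190)]),"side":(2,3,[(375,310),(418,262),(271,172)])}.items():
    print(k,[int(abs(b[i][y-12:y+12,x-12:x+12]-b[j][y-12:y+12,x-12:x+12]).mean()) for x,y in l])
E
```

```text
[[303.43 208.65]
 [314.12 207.31]
 [327.79 224.65]
 [330.29 215.73]]
t 43.08 p [330.  -78.9 262.3] ax,ay deg [-167.47  102.53] z [ 1.e-03 -2.e-04 -1.e+00] F [-0.23 -0.11  0.17] M [ 0.01 -0.    0.03] op -0.0 q [-0.235 -0.096 -0.282  1.384  0.    -0.453]
top [0, 0, 0]
side [3, 3, 28]
```

The peg position is the same to 0.01 px after the firmer push, so the catch is at its hard stop. The bystanders are unchanged, so I'm handing in.

```bash
python3 -c "
from cell import ctrl
print(ctrl.sign_off())"
```

```text
the job is handed in; nothing more can be done
None
```

I handed the job in at 43 s: the spindle is home with its collar down on the bridge, the catch is swung to its stop (about 0.95–0.99 rad from the pictures), and the cup, jigger and shot glass have not moved; the hand-in returned no verdict.

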